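# Check a freehub both ways and bring the brake disc's mark to the pointer

### The job

On the wheel hub with the blue knob, check the freehub by turning that knob: first anticlockwise (seen from above) about a quarter turn, which should spin loose with the brake disc standing still, then clockwise, so that the cogs grip and carry the disc round until its red mark stands in line with the yellow pointer of the same stand. Let go of the knob, keep off the brake disc itself, and leave the hub with the black knob alone.

Things in the scene. Friction and masses are not known exactly. Their poses are not given: they have to be found in the camera images.
- blue_knob (a point): Middle of the blue knob, on the hub's fixed upright axis, 20 mm below its top (188 mm above the table) and 30 mm above its foot: grip here, at any yaw. Fluted round plastic knob, 41 mm across, 50 mm tall, on a stack of five steel cogs (103 mm wide at the bottom, 59 mm at the top, 34 mm tall) over a blue hub shell and brake disc on a heavy stand. It turns in place without end.
- blue_cogs (a joint): Angle of the blue knob and its cogs relative to the disc, rad, growing anticlockwise from above; 0 to 0.08 at the start. Anticlockwise they spin loose (under 0.08 N m, 18 clicks a turn) and the disc stays; clockwise they turn back at most one click (0.35 rad), then a pawl grips and the disc turns with them.
- blue_disc (a joint): Angle of the blue hub's disc, rad, growing anticlockwise from above; 0: red mark in line with yellow pointer; 0.5 to 1.1 at the start. Steel disc, 160 mm wide, top 53 mm above the table; red mark on its rim, 26 x 16 mm. Pointer: post fixed on the stand 107 mm from the axis, 68 mm tall, any direction. Stiff (0.15 N m), stays put; once past the pointer the knob cannot turn it back.
- black_stand: The other hub, to be left alone: same size and build with a black knob and black shell on a stand of its own; origin on its axis at table height; all of it lies within 113 mm of that axis and below 190 mm.

How it is judged:
On the way, in this order (a step that is already met when the one before it is completed fails the run):
1. the blue knob has been turned anticlockwise by 0.9 rad or more from its gripping position, with the disc left standing (still more than 0.42 rad short of the pointer) (value of joint blue_cogs above 0.9 rad and value of joint blue_disc above 0.42 rad), for 0.1 s.
2. the disc's red mark stands at the yellow pointer, within 0.21 rad (value of joint blue_disc between -0.21 and 0.21 rad), for 0.2 s.
At the end, for the whole second after the job is handed in: The blue hub's disc is at rest with its red mark within 0.21 rad (12 degrees) of the yellow pointer, and the knob is released (all of step 2 and velocity of joint blue_disc between -0.05 and 0.05 rad/s and contact force between the fingers and blue_stand below 0.5 N); the robot touches nothing.
It fails at once if the robot pushes on the blue hub's brake disc or shell itself (contact force between any of the arm, the fingers and blue_disc_c0 above 3 N).
It fails at once if the robot touches the hub with the black knob with more than 3 N (contact force between any of the arm, the fingers and black_stand above 3 N).
It also fails if it takes over 38 s, if anything falls off the work surface, if the arm or the gripper's body presses on something with over 40 N, if the wrist force passes 120 N, or if a joint passes its speed limit or range.

### The arm

A 6-joint arm with a two-finger parallel gripper is mounted at the origin on the work surface. World frame = base frame: x ahead of the robot, y to its left, z up, the work surface at z = 0. Lengths are in m, angles in rad, forces in N, time in s.
With the tool pointing down it reaches from about 0.3 to 0.825 m from the base axis. Payload 5.4 kg.
Tool frame: the origin (TCP) lies midway between the tips of the shut fingers; the grasp point (between the pads) lies 19 mm behind it (robot.tcp_to_grasp is the distance from the TCP to the grasp point, in m); z points along the fingers, y is the line along which they close (so a half turn about z gives the same grasp; the last joint's range is limited). The gripper opens to 92 mm and grips with 3 to 60 N. Pads are 20 mm wide; open, the fingers measure 128 mm over their backs; the gripper's body (75 mm by 189 mm) begins 69 mm behind the grasp point.
Start: joints at [0.903, 0.158, 1.597, -0, 1.386, -0.21], TCP at [0.254, 0.516, 0.215] pointing down, gripper open.
Joint ranges: [-2.91, 2.91], [-0.94, 2.29], [0.18, 2.7], [-1.29, 4.43], [0.17, 2.64], [-3, 3]. Speed limits (rad/s): [2.57, 2.57, 3.14, 3.14, 3.14, 3.14].

### API

Orientations are given as a unit quaternion [w, x, y, z].
In Python, from bench import robot, camera, camera_info, spot_in, silhouettes, place_of gives the robot as it stands. The module is installed in compiled form; this text tells all that it offers.
- The arm moves only by the shell command python3 -m crank 'ROWS'. ROWS is JSON, a list of rows, each a list of 3 entries, a list of its own where there are three numbers: the shift along the tool's x, y, z as a fraction of full scale, then the turn about the tool's z as a fraction of full scale, then the gripper command: -1 is fully open, 1 is shut, values between are in proportion. In form: [[[tx, ty, tz], spin, fingers], ...]. A call has 1 to 20 rows; each row shifts and turns the commanded pose from where the row before left it, along the tool's axes as they then stand; what a row does not reach is not made up. Full scale, the value 1, is 40 mm for a shift and 0.12 rad for a turn. A row lasts 1/8 s, in which the tool goes at most 62.5 mm and 10.7 degrees, less where a joint would pass 70% of its speed; a pose out of reach is approached as far as the arm can. A call with a number of a shift or a turn outside -1 to 1 is refused whole. A call with a gripper value outside its range is refused whole. The fingers move at their own pace and stop on an object; the grip force is fixed at half the most. Time passes only in rows, so rows that do not move let the fingers close. It gives the time, the measured TCP pose, the force, the opening and the grip force at its end, in the units of the state.
- robot.read_state(): the state, without advancing time (a new reading comes with each control period).
- camera(name): name is "scene" or "top" or "wrist"; returns the picture (480x640x3 uint8, red, green, blue); there is no depth.
- camera_info(name): a dict with "K" (3x3 intrinsics, pixels), "dist_coeffs" ([k1, k2, p1, p2, k3] as OpenCV has them; the pictures are not rectified), "R" (3x3) and "t" (3): a world point X has camera coordinates R X + t. Camera axes: x right, y down, z forward; pixel columns grow to the right and rows downward; lengths in m; the calibration is good to about 2 mm. A picture is of the moment at which its call begins: read the wrist's pose just before it. camera_info takes no time and is no camera call; for the wrist camera it gives the pose at the moment of the call.
- robot.finish_job(): hands the job in; it is judged then, once.
Trained networks look in the newest picture that a camera, given by its name, has taken for a name from the list of things; names that differ only in an ending like _2 or _b are one class to them, and where a whole thing is asked for, a point or a joint stands for the part that bears it (a point fixed in the world has none). Each returns a list of dicts, best first, with "score" (0 to 1); they miss things now and then, are a little off and sometimes report something else, mostly with a low value. They report only what shows in the picture. A call takes as long as a camera call.
- spot_in(target, camera): "xyz" ([x, y, z] in m, in the coordinates of the camera as it stood for that picture, good to about 4 mm: the middle of the surface that is visible of it).
- silhouettes(target, camera): "pixels" (480x640 bool, what is visible of it).
- place_of(target, camera): "xyz" ([x, y, z] in m, in the coordinates of the camera as it stood for that picture, good to about 4 mm: a listed point, or the origin of a listed thing).
The state is a dict: "time": time; "joint_positions": joint angles; "dq": joint speeds; "joint_efforts": joint torques, N m; "tcp_pos": TCP position; "ee_rot": TCP orientation; "wrist_force": force on the tool from outside, world axes, zero at the start; "moment": the same for the moment, N m; "gripper_width": finger opening in m; "grip_force": force on a finger pad.
Only numpy, scipy, OpenCV 4.12 (cv2) and the standard library are available. Lean on these libraries where they do the work, as an engineer would, in place of code of your own. Each camera call takes 0.05 s, during which the arm holds its last target. There are 200 camera calls.

## Working session

There is one attempt and no reset: what is moved stays moved. The work goes in short steps, Python scripts to look and compute and a shell command to move; the robot and the scene stay as the last step left them, time stands still between calls to the robot, and variables do not carry over. Pictures are saved under pics/ and viewed, at most 10 in all, crops included, and the job is handed in when it is done.

```bash
mkdir -p pics; cat > h.py <<'E'
import numpy as np, cv2
from bench import *
def world(p,i): return np.array(i["R"]).T@(np.array(p)-np.array(i["t"]))
def look(cam,name=None):
    i=camera_info(cam); im=camera(cam)
    if name: cv2.imwrite(f"pics/{name}.png",im[:,:,::-1])
    return i,im
def proj(X,i):
    return cv2.projectPoints(np.array(X,float).reshape(-1,1,3),cv2.Rodrigues(np.array(i["R"]))[0],np.array(i["t"],float),np.array(i["K"],float),np.array(i["dist_coeffs"],float))[0].reshape(-1,2)
def ray(uv,i,z):
    p=cv2.undistortPoints(np.array(uv,float).reshape(-1,1,2),np.array(i["K"],float),np.array(i["dist_coeffs"],float)).reshape(-1,2)
    R=np.array(i["R"]);c=-R.T@np.array(i["t"]);d=np.c_[p,np.ones(len(p))]@R
    return c+d*((z-c[2])/d[:,2])[:,None]
E
python3 - <<'E'
from h import *
for c in ["top","scene"]:
    i,im=look(c,c+"1")
    for t in ["blue_knob","black_stand"]:
        for r in place_of(t,c)[:3]: print(c,t,r["score"],world(r["xyz"],i).round(4))
s=robot.read_state();print(s["time"],s["tcp_pos"],s["ee_rot"])
E
```

```text
top blue_knob 0.8 [ 0.5987 -0.2377  0.1686]
top black_stand 0.96 [0.5516 0.1582 0.0041]
scene blue_knob 0.65 [ 0.5943 -0.2402  0.1688]
scene black_stand 0.62 [0.5546 0.1583 0.0013]
0.3 [0.25400324 0.51560685 0.21425765] [-1.53923445e-04  2.26881753e-01  9.73922254e-01 -3.00407431e-04]
```

View pics/top1.png

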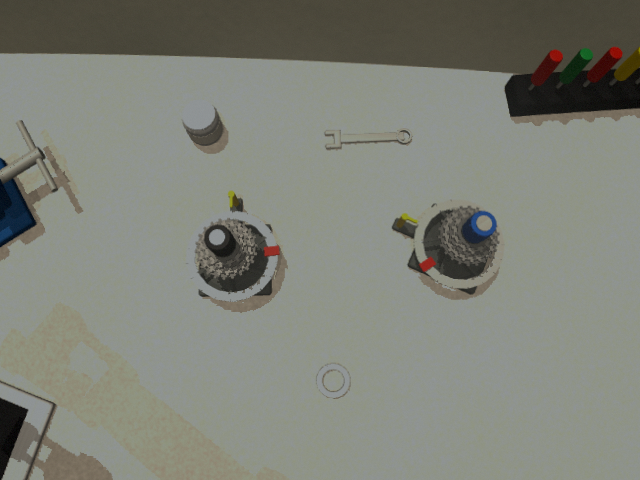

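View pics/scene1.png

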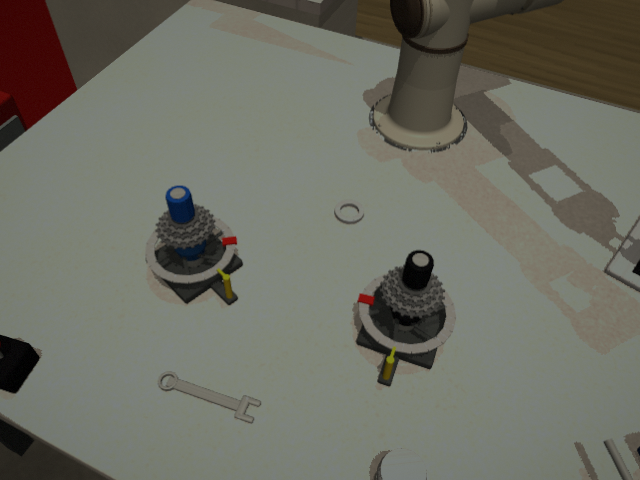

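Both views agree. The blue hub is on the right in the top view: knob (483,224), red mark (428,265), pointer (408,217). The mark is anticlockwise of the pointer. Next I'll refine the axis and angle, and raise and spin the tool in free air.

```bash
python3 -m crank '[[[0,0,-0.2],1,-1],[[0,0,-0.2],1,-1],[[0,0,-0.2],1,-1],[[0,0,-0.2],1,-1],[[0,0,-0.2],1,-1],[[0,0,-0.2],1,-1],[[0,0,-0.2],1,-1],[[0,0,-0.2],1,-1],[[0,0,0],1,-1],[[0,0,0],0.28,-1]]'
cat >> h.py <<'E'
def cents(im,near,r=75):
    h=cv2.cvtColor(im,cv2.COLOR_RGB2HSV).astype(int);H,S,V=h[...,0],h[...,1],h[...,2]
    yy,xx=np.mgrid[:480,:640];m=(np.hypot(xx-near[0],yy-near[1])<r)&(S>150)&(V>60)
    f=lambda k:(np.array([xx[k].mean(),yy[k].mean()]),k.sum())
    return f(m&((H<8)|(H>172))),f(m&(H>20)&(H<36)&(V>130))
E
python3 - <<'E'
from h import *
P={}
for c,near in [("top",(455,235)),("scene",(200,240))]:
    i,im=look(c)
    ks=[world(r["xyz"],i) for _ in range(1) for r in place_of("blue_knob",c)[:1]]
    s=[world(r["xyz"],i) for r in spot_in("blue_knob",c)[:1]]
    k=silhouettes("blue_knob",c)[0]["pixels"]; 
    r,y=cents(im,near)
    K=ks[0]; R=ray(r[0],i,.053)[0]; Y=ray(y[0],i,.066)[0]
    print(c,ks,s,k.sum(),r,y,R,Y)
    # cream top face of the knob: desaturated pixels enclosed by the knob
    hsv=cv2.cvtColor(im,cv2.COLOR_RGB2HSV); b=((hsv[...,0]>105)&(hsv[...,0]<130)&(hsv[...,1]>150)).astype(np.uint8)
    n=(483,224) if c=="top" else (178,193)
    yy,xx=np.mgrid[:480,:640]; w=(np.hypot(xx-n[0],yy-n[1])<11)&(hsv[...,1]<110)&(hsv[...,2]>110)
    u=np.array([xx[w].mean(),yy[w].mean()]);print("top face",u,w.sum(),ray(u,i,.188)); P[c]=(u,i)
    for ax in [K]:
        a=lambda v:np.arctan2(v[1]-ax[1],v[0]-ax[0])
        print("disc angle",a(R)-a(Y),np.hypot(*(R-ax)[:2]),np.hypot(*(Y-ax)[:2]))
A=[];B=[]
for u,i in P.values():
    a,b=ray(u,i,.0)[0],ray(u,i,.3)[0]; d=(b-a)/np.linalg.norm(b-a);M=np.eye(3)-np.outer(d,d);A.append(M);B.append(M@a)
print("triangulated top",np.linalg.solve(sum(A),sum(B)))
s=robot.read_state();print(s["time"],s["tcp_pos"],s["ee_rot"],s["joint_positions"])
E
```

```text
time: 1.55
tcp_pos: [0.2541, 0.5157, 0.2785]
ee_rot: [0.0, 0.708, 0.707, -0.0]
wrist_force: [1.4, -0.5, -0.5]
gripper_width: 0.092
grip_force: 0.0
top [array([ 0.59456675, -0.23540819,  0.16807902])] [array([ 0.58308591, -0.22696144,  0.12783808])] 2795 (array([427.02877698, 263.97841727]), np.int64(139)) (array([407.55555556, 217.31111111]), np.int64(45)) [ 0.55516308 -0.18011625  0.053     ] [ 0.63356972 -0.1426977   0.066     ]
top face [483.79  222.425] 200 [[ 0.59666916 -0.23679601  0.188     ]]
disc angle 1.017383719018127 0.06789586001241348 0.10058064897518883
scene [array([ 0.59687302, -0.24167256,  0.16940092])] [array([ 0.60830549, -0.22661392,  0.13231567])] 2600 (array([228.65048544, 240.61165049]), np.int64(103)) (array([224.29166667, 274.91666667]), np.int64(24)) [ 0.55241411 -0.18340593  0.053     ] [ 0.62999384 -0.14417441  0.066     ]
top face [177.20422535 190.        ] 142 [[ 0.5879999  -0.24332275  0.188     ]]
disc angle 0.979261294992561 0.07329116976319779 0.10297028588147981
triangulated top [ 0.59472356 -0.23527934  0.19690815]
1.95 [0.25409645 0.51574173 0.27850642] [ 1.23891929e-05  7.07129889e-01  7.07083666e-01 -9.47431677e-05] [ 9.02935991e-01  1.22898764e-01  1.51070261e+00 -2.38528673e-06
  1.50818237e+00  9.03001510e-01]
```

```bash
python3 -m crank '[[[-1,0.45,0],0,-1],[[-1,0.45,0],0,-1],[[-1,0.45,0],0,-1],[[-1,0.45,0],0,-1],[[-1,0.45,0],0,-1],[[-1,0.45,0],0,-1],[[-1,0.45,0],0,-1],[[-1,0.45,0],0,-1],[[-1,0.45,0],0,-1],[[-1,0.45,0],0,-1],[[-1,0.45,0],0,-1],[[-1,0.45,0],0,-1],[[-1,0.45,0],0,-1],[[-1,0.45,0],0,-1],[[-1,0.45,0],0,-1],[[-1,0.45,0],0,-1],[[-1,0.45,0],0,-1],[[-1,0.45,0],0,-1],[[-0.87,0.45,0],0,-1],[[0,0,0],0,-1]]'
python3 - <<'E'
from h import *
s=robot.read_state();i,im=look("wrist","w1")
print(s["tcp_pos"],[world(r["xyz"],i) for r in place_of("blue_knob","wrist")[:2]])
print(proj([.596,-.239,.188],i))
E
```

```text
time: 4.45
tcp_pos: [0.5958, -0.2413, 0.2775]
ee_rot: [-0.001, 0.708, 0.706, -0.0]
wrist_force: [-0.1, 0.4, -0.3]
gripper_width: 0.092
grip_force: 0.0
[ 0.5957701  -0.24129453  0.27749067] [array([ 0.59355347, -0.24329689,  0.16541227])]
[[322.99571312 234.62142395]]
```

View pics/w1.png

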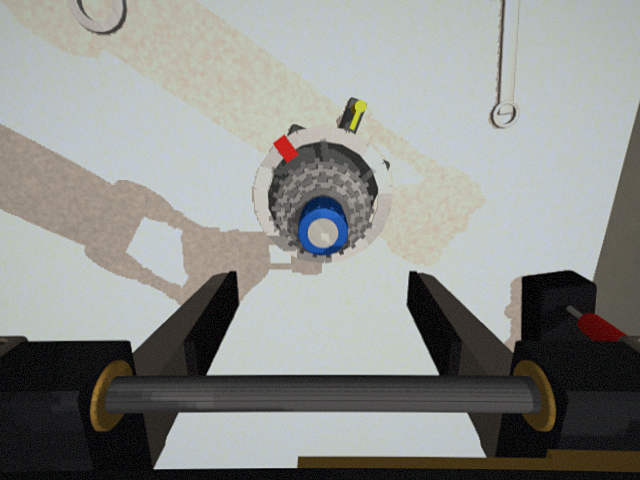

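The wrist view shows the knob's top face at (323,231), against a predicted (323,235), so the axis is near (0.596, -0.237). The red mark (285,149) is anticlockwise of the pointer (358,108). I'll go down and grip.

```bash
python3 -m crank '[[[0.1,0,0.6],0,-1],[[0,0,0.6],0,-1],[[0,0,0.6],0,-1],[[0,0,0.6],0,-1],[[0,0,0.5],0,-1],[[0,0,0.3],0,-1],[[0,0,0],0,-1],[[0,0,0],0,1],[[0,0,0],0,1],[[0,0,0],0,1],[[0,0,0],0,1],[[0,0,0],0,1],[[0,0,0],0,1]]'
```

```text
time: 6.18
tcp_pos: [0.5958, -0.2352, 0.1506]
ee_rot: [0.0, 0.707, 0.707, 0.0]
wrist_force: [1.6, -0.4, 0.2]
gripper_width: 0.0396
grip_force: 30.0
```

```bash
python3 -m crank '[[[0,0,0],-1,1],[[0,0,0],-1,1],[[0,0,0],-1,1],[[0,0,0],-1,1],[[0,0,0],-1,1],[[0,0,0],-1,1],[[0,0,0],-1,1],[[0,0,0],-1,1],[[0,0,0],-1,1],[[0,0,0],-1,1],[[0,0,0],-1,1],[[0,0,0],-1,1],[[0,0,0],0,1],[[0,0,0],0,1]]'
cat > m.py <<'E'
from h import *
import sys
s=robot.read_state();print(s["time"],s["joint_positions"][5],s["moment"],s["ee_rot"],s["gripper_width"])
ax=np.array([.596,-.237]);a=lambda v:np.arctan2(v[1]-ax[1],v[0]-ax[0])
for c,near in [("top",(455,235)),("scene",(200,240))]:
    i,im=look(c,c+sys.argv[1])
    try:
        r,y=cents(im,near);R=ray(r[0],i,.053)[0];Y=ray(y[0],i,.066)[0]
        print(c,r,y,"disc",a(R)-a(Y),"mark",a(R),"ptr",a(Y))
    except Exception as e: print(c,e)
E
python3 m.py 2
```

```text
time: 7.92
tcp_pos: [0.5935, -0.2372, 0.1506]
ee_rot: [-0.002, 0.066, 0.998, -0.001]
wrist_force: [-7.3, -4.6, 2.7]
gripper_width: 0.0393
grip_force: 30.0
7.925 -2.003780662149173 [-0.72985737  1.22413371 -0.0603053 ] [-0.00231848  0.06603859  0.99781327 -0.00148789] 0.03927725437955908
top (array([426.96453901, 263.94326241]), np.int64(141)) (array([407.73913043, 217.41304348]), np.int64(46)) disc 0.9998257410038516 mark 2.1918454034626267 ptr 1.192019662458775
scene (array([228.83653846, 240.625     ]), np.int64(104)) (array([223.41025641, 274.35897436]), np.int64(39)) disc 1.0357849954335627 mark 2.2520259903201216 ptr 1.216240994886559
```

View pics/scene2.png

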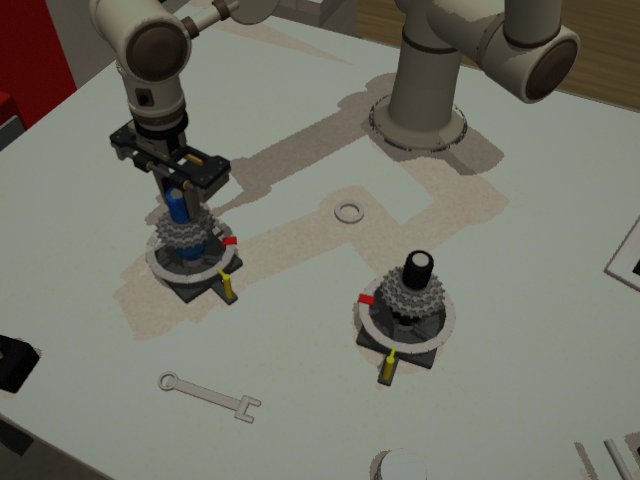

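The red mark hasn't moved, at (229,241), so the disc stood still at about 1.0 rad while the knob turned 1.44 rad. Now clockwise, stopping short to measure.

```bash
python3 -m crank '[[[0,0,0],1,1],[[0,0,0],1,1],[[0,0,0],1,1],[[0,0,0],1,1],[[0,0,0],1,1],[[0,0,0],1,1],[[0,0,0],1,1],[[0,0,0],0,1],[[0,0,0],0,1]]'; python3 m.py 3
```

```text
time: 9.15
tcp_pos: [0.5945, -0.2356, 0.1506]
ee_rot: [-0.001, 0.466, 0.885, -0.001]
wrist_force: [-5.7, -1.4, 1.8]
gripper_width: 0.0396
grip_force: 30.0
9.15 -1.1655628205878907 [-0.1333721  0.8070971 -0.0036236] [-1.12474818e-03  4.66123758e-01  8.84718467e-01 -7.81445362e-04] 0.03964952833692856
top (array([419.98518519, 236.51851852]), np.int64(135)) (array([407.55555556, 217.31111111]), np.int64(45)) disc 0.2710747938347764 mark 1.4627477028686717 ptr 1.1916729090338953
scene (array([221.02419355, 261.76612903]), np.int64(124)) (array([223.5       , 274.39473684]), np.int64(38)) disc 0.2910892440335944 mark 1.5079809852628108 ptr 1.2168917412292164
```

```bash
python3 -m crank '[[[0,0,0],0.9,1],[[0,0,0],0.8,1],[[0,0,0],0.5,1],[[0,0,0],0,1],[[0,0,0],0,1],[[0,0,0],0,1]]'; python3 m.py 4
```

```text
time: 10.0
tcp_pos: [0.5951, -0.2354, 0.1506]
ee_rot: [-0.001, 0.579, 0.816, -0.0]
wrist_force: [-6.1, -0.1, 1.9]
gripper_width: 0.0394
grip_force: 30.0
10.0 -0.9012773221414295 [-0.14357769  0.90925258  0.14257557] [-5.48716998e-04  5.78557145e-01  8.15641537e-01 -4.61390328e-04] 0.03942533832668114
top (array([422.536, 227.328]), np.int64(125)) (array([407.76086957, 217.39130435]), np.int64(46)) disc 0.02051671034156155 mark 1.212018510541357 ptr 1.1915018001997955
scene (array([212.94285714, 267.34285714]), np.int64(105)) (array([223.375, 274.3  ]), np.int64(40)) disc 0.01972877581309973 mark 1.2363272571099757 ptr 1.216598481296876
```

View pics/top4.png

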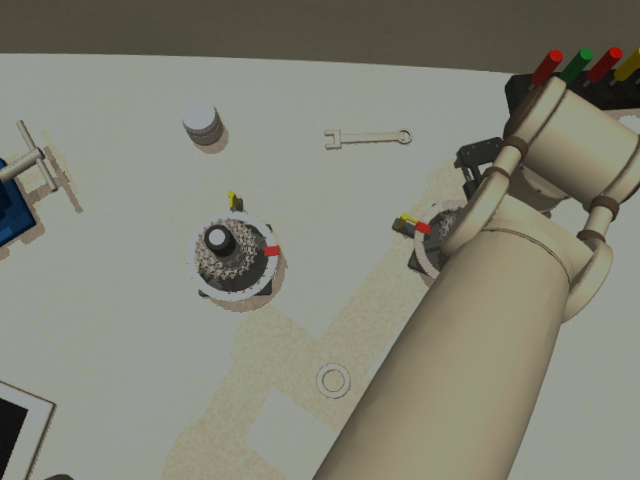

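The red mark (422,227) is now in line with the pointer (408,217), with the disc at about 0.02 rad. Next I release and lift.

```bash
python3 -m crank '[[[0,0,0],0,0.2],[[0,0,0],0,-1],[[0,0,0],0,-1],[[0,0,0],0,-1],[[0,0,0],0,-1],[[0,0,0],0,-1],[[0,0,-0.4],0,-1],[[0,0,-0.6],0,-1],[[0,0,-0.6],0,-1],[[0,0,-0.6],0,-1],[[0,0,-0.6],0,-1],[[0,0,0],0,-1],[[0,0,0],0,-1],[[0,0,0],0,-1]]'; python3 m.py 5
```

```text
time: 11.85
tcp_pos: [0.5951, -0.2349, 0.2611]
ee_rot: [-0.001, 0.579, 0.815, -0.0]
wrist_force: [-0.3, 0.2, 0.1]
gripper_width: 0.0921
grip_force: 0.0
11.85 -0.8998067147374998 [-0.08870394  0.00492061  0.02465705] [-1.21522206e-03  5.79175233e-01  8.15202164e-01 -7.19027046e-05] 0.09212116248909487
top (array([422.536, 227.328]), np.int64(125)) (array([407.76086957, 217.39130435]), np.int64(46)) disc 0.02051671034156155 mark 1.212018510541357 ptr 1.1915018001997955
scene (array([213.00952381, 267.41904762]), np.int64(105)) (array([223.23529412, 274.20588235]), np.int64(34)) disc 0.019860382327954174 mark 1.2359674755665244 ptr 1.2161070932385702
```

```bash
python3 -c "
from bench import robot
print(robot.finish_job())"
```

```text
the job is handed in; nothing more can be done
None
```

The job is handed in: the blue knob turned 1.44 rad anticlockwise with the disc standing still, then clockwise until the red mark stood about 0.02 rad from the yellow pointer; the knob is released, the gripper is clear above it, and the black hub was left alone (hand-in returned no verdict).

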